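# Check a pastry frame for squareness by its diagonals and true it up

### The arm

A 7-joint arm with a two-finger parallel gripper is mounted at the origin on a cart in front of the work surface, level with it; the furniture and walls round the work are solid. World frame = base frame: x ahead of the robot, y to its left, z up, the work surface at z = 0. Lengths are in mm, angles in rad, forces in N, time in s.
With the tool pointing down it reaches from about 400 to 875 mm from the base axis. Payload 4.4 kg.
Tool frame: the origin (TCP) lies where the fingers leave the gripper's body, on its centre line; the fingertips stand 73 mm ahead of it and the grasp point (between the pads) lies 54 mm ahead of it; z points along the fingers, y is the line along which they close (so a half turn about z gives the same grasp; the last joint's range is limited). The gripper opens to 85 mm and grips with 20 to 120 N. Pads are 22 mm wide; open, the fingers measure 114 mm over their backs; the gripper's body (76 mm by 85 mm) begins 54 mm behind the grasp point. The pads swing forward as they close: fully open they stand 13 mm farther back than shut.
Start: joints at [1.224, 0.628, 0.038, 1.517, -0.027, 0.996, -0.02], TCP at [180.156, -624.548, 303.913] pointing down, gripper open.
Joint ranges: [-3.06, 3.06], [-0.37, 2.12], [-1.25, 1.32], [0.18, 2.47], [-1.1, 4.24], [0.23, 1.98], [-2.94, 2.94]. Speed limits (rad/s): [2.57, 2.57, 3.14, 3.14, 3.14, 3.14, 3.14].

### API

Orientations are given as [roll, pitch, yaw] about the fixed x, y, z axes, in that order (R = Rz(yaw) Ry(pitch) Rx(roll)).
In Python, from cell import ctrl gives the robot as it stands.
- The arm moves only by the tool send_rows, never from a script. Its argument "rows" is a list that holds one entry, the list of rows, each a list of 6 numbers: the shift along the tool's x, y, z in cm, then the turn, a rotation vector about the tool's x, y, z in rad. In form: [[[tx, ty, tz, wx, wy, wz], ...]]. A call has 1 to 10 rows; each row is the pose to reach, as a shift and turn from the pose commanded when the call began, along the tool's axes at that moment; what a row does not reach only later rows make up. A row lasts 1/10 s, in which the tool goes at most 50 mm and 8.59 degrees, less where a joint would pass 70% of its speed; a pose out of reach is approached as far as the arm can. A call with a gripper value outside its range is refused whole. "grip" is the closure in counts, from 0 (fully open) to 255 (shut), set as the call begins (left out, the last holds). The fingers move at their own pace and stop on an object; the grip force is fixed at half the most. Time passes only in rows, so rows that repeat a pose let the fingers close. It gives the time, the measured TCP pose, the force, the opening and the grip force at its end, in the units of the state.
- ctrl.read_state(): the state, without advancing time (a new reading comes with each control period).
- ctrl.get_image(name): name is "side" or "top" or "wrist"; returns a dict with "pixels" (400x640x3 uint8, red, green, blue), "fx", "fy", "cx", "cy" (pixels), "D" ([k1, k2, p1, p2, k3] as OpenCV has them; the pictures are not rectified), "extrinsics" (4x4, takes a point from camera to world coordinates); the wrist camera has in their place "mount" (4x4, takes a point from camera to tool coordinates, whose origin is the TCP and whose axes are the flange's). Camera axes: x right, y up, looking along -z (the intrinsics and any distortion apply to the point x, -y, -z); pixel columns grow to the right and rows downward; lengths in mm; the calibration is good to about 2 mm. A picture is of the moment at which its call begins: read the wrist's pose just before it. There is no depth.
- ctrl.finish_job(): hands the job in; it is judged then, once.
The state is a dict: "clock": time; "qpos": joint angles; "qd": joint speeds; "tau": joint torques, N m; "eef_pos": TCP position; "tool_rot": TCP orientation; "force": force on the tool from outside, world axes, zero at the start; "torque": the same for the moment, N m; "width": finger opening in mm; "gripper_force": force on a finger pad.
Only numpy, scipy, OpenCV 4.12 (cv2) and the standard library are available. Lean on these libraries where they do the work, as an engineer would, in place of code of your own. Each camera call takes 0.05 s, during which the arm holds its last target. There are 200 camera calls.

### The job

Check whether the pastry frame on the chopping board is square: with the slide rule, first measure the diagonal between the two red-capped corner posts, then the one between the two blue-capped posts, each time with the rule lying on the posts, its hook pulled up against one post and the cursor drawn out until it touches the other, and pause there a moment to read it. Then lay the rule back down flat on the bare worktop and, if the diagonals differ, push the frame's far rail sideways until they agree to within about 7 mm. Leave the other things where they are.

Things in the scene. Friction and masses are not known exactly. Their poses are not given: they have to be found in the camera images.
- frame: Aluminium pastry frame on a fixed wooden board (178x325x18 mm). Origin on the board's top, at the square frame's centre; x to the far rail, y left, z up. Near rail (x = -50 mm) fixed; far rail (x = +50 mm) slides along y only, 27 mm either way from square, about 10 N, and stays; side rails follow. Rails 6 mm thick, 130 mm between posts, tops 26 mm above the board. Diagonals 142 to 188 mm, 164 when square.
- red_near (a point): Centre of the top of the fixed near-left post: upright steel pin, 12 mm diameter, red cap, top 38 mm above the board (56 mm above the worktop), 12 mm above the rails. At frame (-50, +65) mm.
- blue_near (a point): The same for the fixed near-right post, blue cap. At frame (-50, -65) mm.
- blue_far (a point): The same for the far-left post, blue cap; moves with the far rail (frame x +50 mm; y = +65 mm when the frame is square). A sideways shift of the far rail changes the difference of the diagonals by about 1.6 times as much. Push a far post sideways with closed fingers to shift it.
- red_far (a point): The same for the far-right post, red cap; moves with the far rail (frame x +50 mm; y = -65 mm when the frame is square).
- rule: Loose slide rule, 0.24 kg: wooden beam 228 mm long (x = -16 to 212 mm), 22 mm wide, z = 9 to 16 mm, on downward steel jaws 9 mm deep that stand on the worktop. Origin at the hook, level with the jaws' undersides; x from hook to tail, z up. In use the beam lies on top of two posts, jaws hanging beside them. The tail jaw (x = 207 to 211 mm) must clear the second post on its outer side.
- hook (a point): Rule x = 0 on the beam's underside (z = 9 mm): meets the post's top centre when the hook's V is pulled against it. A V-shaped outer jaw (opening to +x) and a flat inner jaw (face at x = 18 mm) straddle the post with 12 mm of play: pulled to the tail, the post's axis ends at x = 0; pushed back, at x = 12 mm.
- cursor (a joint): Orange cursor's position, 0 to 0.062 m, growing to the tail; measured length = 0.130 m + this. Slides with about 4 N of friction and stays. The rule can be carried by its cursor. With a post in the hook, a pull to the tail first brings the V against the post, then slides the cursor out; a push to the hook brings the inner jaw against it, then slides it in.
- touch (a point): Cursor's touch point on the beam's underside, 30 mm from the cursor's centre towards the tail: meets the second post's top centre when the cursor's V-shaped steel tongue (9 mm deep, opening to the tail) is against the inner side of that post. Let the rule lie lightly while pulling: pressed down hard, the beam sticks to the posts and the hook does not come up.
- knob (a point): Centre of the cursor's orange grip block: 44 mm along the rule, 24 mm wide across it, 28 mm tall (z = 17 to 45 mm of the rule), 31 mm above the rule's origin; grip it across the rule from above.
- candle_jar: glass candle jar just behind the frame, 76 mm wide, 90 mm tall; a bystander, origin at the centre of its underside
- loaf_tin: dark loaf tin, 101x191x56 mm; a bystander, origin at the centre of its underside
- dip_bowl: grey dip bowl, 105 mm wide, 58 mm tall; a bystander, origin at the centre of its underside

How it is judged:
By the outcome, as a careful person would: the job done as asked, in the order asked, and still so for the second after the job is handed in, with the robot touching nothing.
It also fails if it takes over 69 s, if anything falls off the work surface, if the arm or the gripper's body presses on something with over 40 N, if the wrist force passes 120 N, or if a joint passes its speed limit or range.

## Working session

There is one attempt and no reset: what is moved stays moved. The work goes in short steps, Python scripts to look and compute and a tool call to move; the robot and the scene stay as the last step left them, time stands still between calls to the robot, and variables do not carry over. Pictures are saved under pics/ and viewed, at most 10 in all, crops included, and the job is handed in when it is done.

Besides the shell and the picture viewer there is one more tool, called as name(argument=value, ...), one argument or row to a line, values as JSON. send_rows: Moves the arm, as the interface text tells. Its arguments: {"type":"object","properties":{"rows":{"type":"array","items":{"type":"array","items":{"type":"array","items":{"type":"number"}}}},"grip":{"type":"number"}},"required":["rows"]}

```bash
ls; mkdir -p pics; cat > h.py <<'E'
import numpy as np, cv2
from cell import ctrl
from scipy.spatial.transform import Rotation as R
def cam(n):
    s=ctrl.read_state(); d=ctrl.get_image(n)
    if n=="wrist":
        T=np.eye(4);T[:3,:3]=R.from_euler('xyz',s['tool_rot']).as_matrix();T[:3,3]=s['eef_pos'];d['E']=T@np.array(d['mount'])
    else: d['E']=np.array(d['extrinsics'])
    d['K']=np.array([[d['fx'],0,d['cx']],[0,d['fy'],d['cy']],[0,0,1.]])
    return d
def save(d,f): cv2.imwrite('pics/'+f,cv2.cvtColor(d['pixels'],cv2.COLOR_RGB2BGR))
def ray(d,uv):
    p=cv2.undistortPoints(np.array(uv,float).reshape(-1,1,2),d['K'],np.array(d['D'],float)).reshape(-1,2)
    v=np.c_[p[:,0],-p[:,1],-np.ones(len(p))]@d['E'][:3,:3].T
    return d['E'][:3,3],v
def onz(d,uv,z):
    o,v=ray(d,uv); return o+v*((z-o[2])/v[:,2])[:,None]
def proj(d,P):
    q=(np.array(P,float).reshape(-1,3)-d['E'][:3,3])@d['E'][:3,:3]
    q=q*[1,-1,-1]
    return cv2.projectPoints(q,np.zeros(3),np.zeros(3),d['K'],np.array(d['D'],float))[0].reshape(-1,2)
def blobs(d,lo,hi,amin=15):
    h=cv2.cvtColor(d['pixels'],cv2.COLOR_RGB2HSV)
    m=cv2.inRange(h,np.array(lo),np.array(hi))
    n,l,st,c=cv2.connectedComponentsWithStats(m)
    return [(c[i].round(1),st[i].tolist()) for i in range(1,n) if st[i][4]>=amin]
RED=((0,150,80),(6,255,255));BLUE=((100,130,60),(125,255,255));ORG=((8,160,120),(20,255,255))
E
python3 - <<'E'
from h import *
s=ctrl.read_state();print({k:np.round(v,3) for k,v in s.items()})
for n in('top','side'):
    d=cam(n);save(d,n+'0.png');print(n,d['fx'],d['E'].round(2).tolist())
    for c in(RED,BLUE,ORG):print([ (b[0].tolist(),b[1]) for b in blobs(d,*c)])
E
```

```text
pics
{'clock': np.float64(0.0), 'qpos': array([ 1.224,  0.629,  0.038,  1.518, -0.027,  0.996, -0.02 ]), 'qd': array([-0.   ,  0.001,  0.002,  0.   ,  0.   ,  0.001,  0.003]), 'tau': array([-0.0000e+00, -5.6340e+01,  1.2260e+00, -1.9344e+01,  1.1000e-02,
        1.0000e-02,  0.0000e+00]), 'eef_pos': array([ 180.03 , -624.049,  302.972]), 'tool_rot': array([-3.14 ,  0.   ,  0.281]), 'force': array([-0.57 , -0.695, -0.729]), 'torque': array([ 0.03 , -0.048, -0.041]), 'gripper_force': np.float64(0.0), 'width': np.float64(85.348)}
top 387.7493848704643 [[-0.01, 0.99, -0.11, 448.71], [-1.0, -0.01, -0.01, 93.84], [-0.01, 0.11, 0.99, 1410.48], [0.0, 0.0, 0.0, 1.0]]
[([234.8, 29.7], [227, 21, 18, 16, 160]), ([215.0, 42.2], [213, 40, 5, 6, 16]), ([138.4, 59.4], [131, 54, 14, 12, 38]), ([281.2, 71.6], [268, 60, 21, 18, 35]), ([177.9, 91.3], [160, 81, 33, 22, 112]), ([172.6, 110.5], [154, 96, 42, 30, 201]), ([132.8, 118.8], [125, 109, 19, 20, 77]), ([221.6, 132.4], [190, 118, 62, 36, 308])]
[([276.7, 1.0], [270, 0, 15, 3, 42]), ([262.1, 39.9], [256, 32, 12, 18, 121]), ([265.3, 102.9], [248, 91,
[... 2388 characters left out ...]
5.2], [448, 146, 50, 16, 181]), ([169.4, 177.2], [165, 174, 8, 7, 16]), ([194.1, 183.2], [184, 175, 19, 15, 170]), ([242.8, 184.9], [212, 175, 60, 20, 512]), ([383.0, 182.0], [378, 180, 11, 5, 27]), ([109.0, 195.3], [101, 191, 16, 11, 85]), ([201.8, 207.0], [194, 198, 13, 17, 23]), ([150.1, 228.5], [135, 200, 35, 43, 610]), ([328.5, 228.7], [285, 200, 95, 50, 1374]), ([108.7, 207.7], [103, 204, 13, 9, 38]), ([216.9, 215.5], [202, 204, 25, 23, 166]), ([127.2, 209.9], [124, 207, 8, 7, 18]), ([336.0, 216.6], [323, 210, 27, 15, 218]), ([218.4, 216.2], [215, 214, 8, 5, 20]), ([206.6, 230.4], [199, 225, 16, 13, 90]), ([34.4, 253.7], [21, 247, 31, 15, 230]), ([73.4, 272.0], [64, 264, 18, 17, 178])]
```

```bash
sleep 1; ls pics
```

```text
side0.png
top0.png
```

View pics/top0.png

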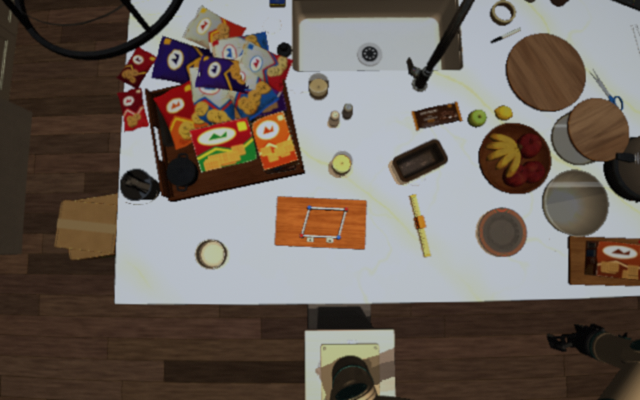

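View pics/side0.png

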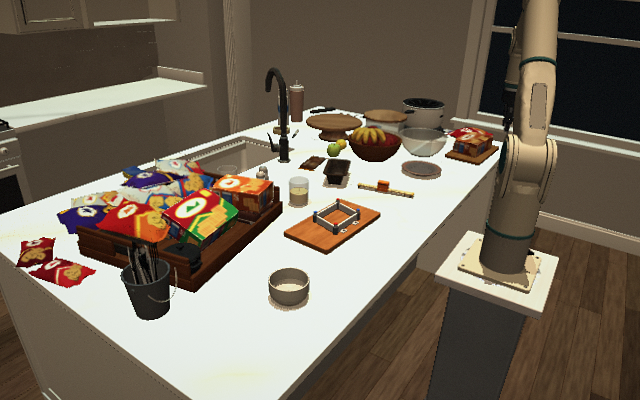

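The top picture shows the board at (320,222), with frame corners near (309,209), (346,210), (303,237) and (340,238). The rule runs from (413,195) to (427,256), with the cursor at (421,222). The side picture shows the same layout, with the jar behind the frame.

```bash
python3 - <<'E'
from h import *
d=cam('top')
print(onz(d,[(309,209),(346,210),(303,237),(340,238)],56).round(0).tolist())
print('rule',onz(d,[(413,195),(427,256),(421,222)],16).round(0).tolist())
print('board',onz(d,[(277,197),(366,200),(276,246),(365,249)],18).round(0).tolist())
print('jar,tin,bowl',onz(d,[(341,163),(419,160),(211,254),(502,232)],50).round(0).tolist())
im=d['pixels'][185:265,265:435];cv2.imwrite('pics/c.png',cv2.resize(im[:,:,::-1],None,fx=4.5,fy=4.5,interpolation=cv2.INTER_CUBIC))
w=cam('wrist');print(np.array(w['mount']).round(3).tolist(),w['fx'])
E
```

```text
[[577.0, 135.0, 56.0], [572.0, 5.0, 56.0], [480.0, 157.0, 56.0], [475.0, 28.0, 56.0]]
rule [[628.0, -242.0, 16.0], [408.0, -285.0, 16.0], [530.0, -267.0, 16.0]]
board [[626.0, 252.0, 18.0], [611.0, -70.0, 18.0], [449.0, 255.0, 18.0], [435.0, -63.0, 18.0]]
jar,tin,bowl [[742.0, 20.0, 50.0], [750.0, -260.0, 50.0], [423.0, 481.0, 50.0], [489.0, -547.0, 50.0]]
[[-0.0, 0.944, 0.329, 86.023], [1.0, -0.0, 0.001, -0.055], [0.001, 0.329, -0.944, -70.217], [0.0, 0.0, 0.0, 1.0]] 337.87418780685346
```

View pics/c.png

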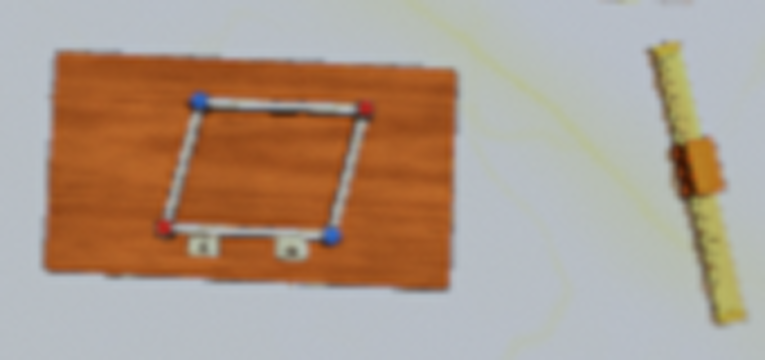

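The crop shows blue far-left at (199,101), red far-right at (365,108), red near-left at (165,229) and blue near-right at (332,236). The far rail is shifted right. The cursor's tongue seems to be on one side of the knob, so I'll check that from the wrist.

send_rows(
  rows=[
    [[26,-20,0,0,0,0],[26,-20,0,0,0,0],[26,-20,0,0,0,0],[40,-31,0,0,0,0],[51,-41,0,0,0,0],[51,-41,0,0,0,0],[51,-41,0,0,0,0],[51,-41,0,0,0,0],[51,-41,0,0,0,0],[51,-41,0,0,0,0]],
  ],
)

```text
clock: 1.2
eef_pos: [469.7, -214.6, 304.0]
tool_rot: [3.141, -0.0, 0.281]
force: [0.8, -0.8, 0.5]
width: 85.4
gripper_force: 0.0
```

send_rows(
  rows=[
    [[0,0,0,0,0,0],[0,0,0,0,0,0]],
  ],
)

```text
clock: 1.4
eef_pos: [469.5, -215.0, 303.8]
tool_rot: [-3.141, 0.0, 0.285]
force: [-0.3, -0.1, 0.4]
width: 85.3
gripper_force: 0.0
```

```bash
python3 - <<'E'
from h import *
s=ctrl.read_state();print(s['clock'],s['eef_pos'],s['tool_rot'],np.round(s['qd'],3),s['qpos'])
d=cam('wrist');save(d,'w1.png')
for n,c,z in(('R',RED,56),('B',BLUE,56),('O',ORG,45)):print(n,[ (b[0].tolist(),b[1],onz(d,[b[0]],z)[0].round(1).tolist()) for b in blobs(d,*c,amin=30)])
E
```

```text
1.4 [ 469.53363224 -214.959776    303.80377981] [-3.14136779e+00  1.29334575e-04  2.84613820e-01] [ 0.05  -0.007  0.043  0.009  0.008  0.002  0.002] [ 0.36976523  0.43782523  0.00749206  1.88670438 -0.00448977  0.817319
 -0.9065593 ]
R []
B [([46.2, 84.1], [40, 78, 14, 13, 139], [480.6, 35.6, 56.0])]
O [([36.2, 30.5], [0, 0, 82, 74, 4590], [521.5, 52.8, 45.0]), ([122.6, 69.1], [0, 0, 196, 142, 13690], [511.1, -22.1, 45.0]), ([358.1, 117.6], [355, 97, 7, 42, 62], [530.6, -241.1, 45.0]), ([375.2, 123.0], [361, 99, 29, 46, 936], [530.4, -258.5, 45.0])]
```

View pics/w1.png

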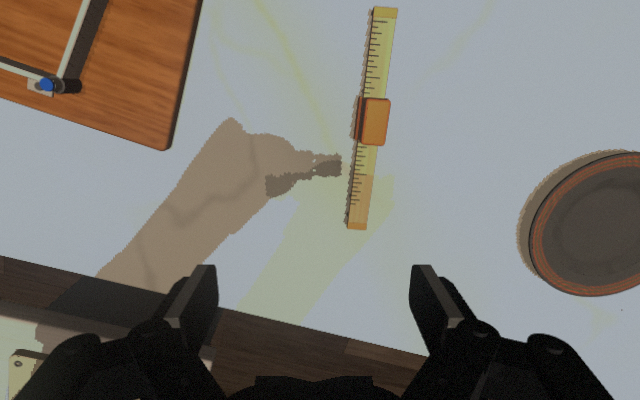

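The wrist view shows the rule from (386,10) to (356,226), with the knob at (375,121). There is a different-coloured stretch at the lower end, and the blue_near post is at (46,84).

```bash
python3 - <<'E'
from h import *
d=cam('wrist')
P=onz(d,[(385,8),(356,229),(376,19),(357,222),(375,176)],16);k=onz(d,[(376,122)],45)[0]
print(P.round(1).tolist(),k)
u=P[0]-P[1];L=np.linalg.norm(u);u/=L;print(L,np.degrees(np.arctan2(u[1],u[0])),'knob from near end',(k-P[1])@u,'seg',(P[4]-P[1])@u, 'lat',(k-P[1])@[-u[1],u[0],0])
# knob axis
h=cv2.cvtColor(d['pixels'],cv2.COLOR_RGB2HSV);m=cv2.inRange(h,(8,160,120),(20,255,255));m[:, :340]=0;m[:,420:]=0
c=max(cv2.findContours(m,0,1)[0],key=cv2.contourArea);print(onz(d,cv2.boxPoints(cv2.minAreaRect(c)),45).round(1).tolist())
im=d['pixels'][:240,300:440];cv2.imwrite('pics/r.png',cv2.resize(im[:,:,::-1],None,fx=2.5,fy=2.5,interpolation=cv2.INTER_CUBIC))
E
```

```text
[[629.5, -239.5, 16.0], [406.9, -285.6, 16.0], [618.6, -234.6, 16.0], [415.6, -283.9, 16.0], [473.2, -285.4, 16.0]] [ 530.29719404 -260.81911477   45.        ]
227.36658367760765 11.693614370196126 knob from near end 125.90448161660167 seg 64.98545540621285 lat -0.7208929991213656
[[508.3, -251.2, 45.0], [550.3, -242.5, 45.0], [554.0, -264.3, 45.0], [512.0, -274.0, 45.0]]
```

View pics/r.png

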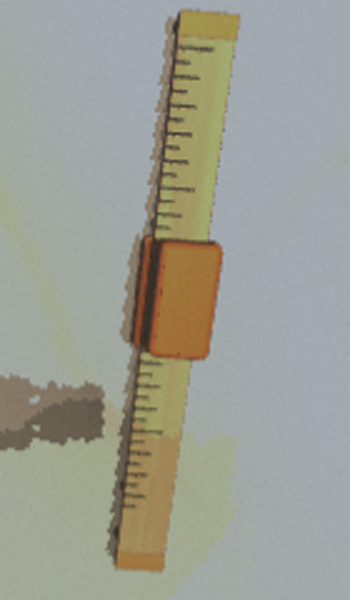

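send_rows(
  rows=[
    [[4,-5,1,0,0,0],[6,-10,2,0,0,0],[10,-15,3,0,0,0],[14,-20,4,0,0,0],[18,-25,4,0,0,0],[18,-27,4,0,0,0],[18,-27,4,0,0,0],[18,-27,4,0,0,0],[18,-27,4,0,0,0],[18,-27,4,0,0,0]],
  ],
)

```text
clock: 2.5
eef_pos: [566.9, 89.9, 263.9]
tool_rot: [3.14, 0.001, 0.277]
force: [0.1, -0.5, 0.2]
width: 85.4
gripper_force: 0.0
```

```bash
python3 - <<'E'
from h import *
s=ctrl.read_state();print(s['clock'],s['eef_pos'],s['tool_rot'],np.abs(s['qd']).max())
for n in('wrist','top'):
  d=cam(n)
  if n=='wrist':save(d,'w2.png')
  for nn,c in(('R',((0,120,50),(9,255,255))),('B',((100,110,50),(130,255,255)))):print(n,nn,[ (b[0].tolist(),b[1],onz(d,[b[0]],56)[0].round(1).tolist()) for b in blobs(d,*c,amin=5) if n=='wrist' and b[1][4]>40 or (295<b[0][0]<355 and 195<b[0][1]<250)])
E
```

```text
2.5 [566.94001203  89.87725762 263.90319982] [3.14009010e+00 8.34834833e-04 2.76699888e-01] 0.006249785111902925
wrist R [([407.4, 196.3], [401, 190, 14, 14, 153], [579.1, 8.2, 56.0]), ([209.7, 242.4], [203, 237, 14, 12, 134], [488.1, 165.9, 56.0])]
wrist B [([264.3, 147.6], [258, 141, 14, 14, 143], [586.8, 137.7, 56.0]), ([343.0, 282.1], [338, 277, 11, 11, 91], [481.0, 36.0, 56.0])]
top R [([300.8, 235.2], [299, 233, 5, 5, 19], [485.8, 164.2, 56.0])]
top B []
```

View pics/w2.png

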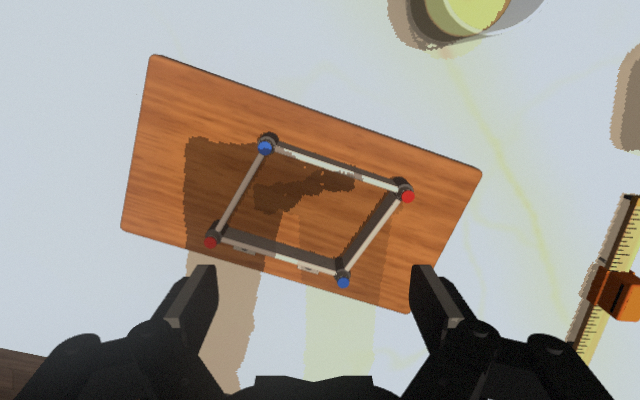

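The wrist view shows all four posts: BF at (264,148), RF at (407,196), RN at (210,242) and BN at (343,282). The diagonals come to about 182 (red) and 147 (blue). Next I'll go to the rule.

send_rows(
  rows=[
    [[-2,5,1,0,0,0.02],[-4,10,3,0,0,0.04],[-6,15,5,0,0,0.073],[-8,20,7,0,0,0.073],[-10,25,9,0,0,0.073],[-12,30,11,0,0,0.073],[-13.1,32.7,11.4,0,0,0.073],[-13.1,32.7,11.4,0,0,0.073],[-13.1,32.7,11.4,0,0,0.073],[-13.1,32.7,11.4,0,0,0.073]],
  ],
)

```text
clock: 3.6
eef_pos: [531.1, -258.4, 150.0]
tool_rot: [-3.141, 0.0, 0.205]
force: [-0.2, -0.1, -0.2]
width: 85.1
gripper_force: 0.0
```

```bash
python3 - <<'E'
from h import *
s=ctrl.read_state();print(s['clock'],s['eef_pos'],s['tool_rot'],np.abs(s['qd']).max())
d=cam('wrist')
h=cv2.cvtColor(d['pixels'],cv2.COLOR_RGB2HSV);m=cv2.inRange(h,(8,150,120),(20,255,255))
c=max(cv2.findContours(m[:400],0,1)[0],key=cv2.contourArea);print(cv2.boundingRect(c),onz(d,cv2.boxPoints(cv2.minAreaRect(c)),45).round(1).tolist(), onz(d,[cv2.minAreaRect(c)[0]],45))
print(proj(d,[(530.5,-260,45)]));save(d,'w3.png')
E
```

```text
3.6 [ 531.06530785 -258.36488124  149.96458521] [-3.14108392e+00  3.72311349e-05  2.05240425e-01] 0.041891308587283606
(300, 360, 28, 8) [[442.3, -267.5, 45.0], [445.9, -284.9, 45.0], [440.2, -286.2, 45.0], [436.5, -268.7, 45.0]] [[ 441.24736115 -276.82501192   45.        ]]
[[316.50702635 239.33796871]]
```

View pics/w3.png

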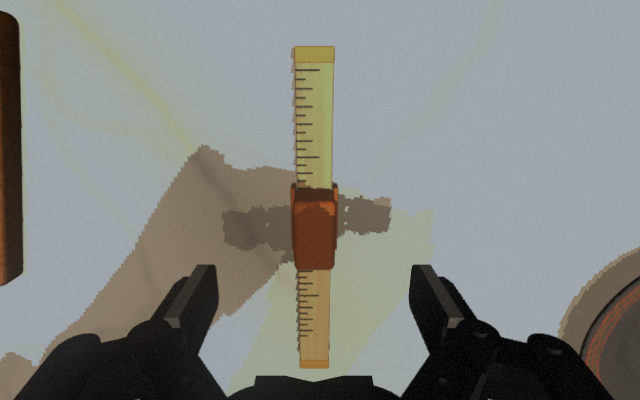

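The knob's top face is centred at about (315,237), between the fingers and aligned with them. I'll go down and grip.

send_rows(
  rows=[
    [[0,0,3,0,0,0],[0,0,5,0,0,0],[0,0,6.2,0,0,0],[0,0,6.2,0,0,0],[0,0,6.2,0,0,0]],
  ],
)

```text
clock: 4.15
eef_pos: [532.4, -256.9, 88.5]
tool_rot: [3.141, -0.001, 0.209]
force: [0.5, 0.1, 0.3]
width: 85.1
gripper_force: 0.0
```

send_rows(
  rows=[
    [[0,0,0,0,0,0],[0,0,0,0,0,0],[0,0,0,0,0,0],[0,0,0,0,0,0],[0,0,0,0,0,0],[0,0,0,0,0,0],[0,0,0,0,0,0],[0,0,0,0,0,0]],
  ],
  grip=255,
)

```text
clock: 4.95
eef_pos: [531.9, -257.7, 88.4]
tool_rot: [3.141, -0.0, 0.208]
force: [-0.5, 0.4, 5.8]
width: 23.1
gripper_force: 58.9
```

send_rows(
  rows=[
    [[0,0,-3,0,0,0],[0,0,-7,0,0,0],[0,0,-11,0,0,0],[0.5,-3,-12,0,0,-0.1],[1.5,-7,-12,0,0,-0.24],[2.3,-11,-12,0,0,-0.38],[3,-15,-12,0,0,-0.52],[4,-19,-12,0,0,-0.66],[4.7,-23,-12,0,0,-0.8],[5.5,-27,-12,0,0,-0.94]],
  ],
)

```text
clock: 5.95
eef_pos: [529.1, 19.4, 207.4]
tool_rot: [-3.141, 0.001, 1.153]
force: [0.4, 0.2, -3.0]
width: 23.2
gripper_force: 59.8
```

```bash
cat >> h.py <<'E'
def goto(x,y,z,yaw):
    s=ctrl.read_state();p=np.array(s['eef_pos']);t=s['tool_rot'][2];d=np.array([x,y,z])-p
    w=(yaw-t+np.pi)%(2*np.pi)-np.pi
    M=R.from_euler('xyz',s['tool_rot']).as_matrix()
    print('clock',round(s['clock'],2),'at',p.round(1),round(t,3),'shift cm',(M.T@d/10).round(2),'wz',round(-w,3))
E
python3 -c "
from h import *
goto(527,98,200,2.094)"
```

```text
clock 5.95 at [529.1  19.4 207.4] 1.153 shift cm [ 7.1  -3.38  0.74] wz -0.941
```

send_rows(
  rows=[
    [[1,-0.5,0.4,0,0,-0.14],[2,-1,0.7,0,0,-0.28],[3,-1.5,0.7,0,0,-0.42],[4,-2,0.7,0,0,-0.56],[5.5,-2.7,0.7,0,0,-0.7],[7.1,-3.4,0.7,0,0,-0.84],[7.1,-3.4,0.7,0,0,-0.94],[7.1,-3.4,0.7,0,0,-0.94],[7.1,-3.4,0.7,0,0,-0.94]],
  ],
)

```text
clock: 6.85
eef_pos: [527.7, 95.9, 200.4]
tool_rot: [-3.14, -0.0, 2.085]
force: [0.7, -0.6, -3.1]
width: 23.3
gripper_force: 59.7
```

```bash
python3 - <<'E'
from h import *
goto(527,98,200,2.094)
d=cam('wrist');save(d,'w4.png')
print('RF,RN px',proj(d,[(579,8,56),(488,166,56)]).round())
d=cam('side');c=d['pixels'][170:260,260:400];cv2.imwrite('pics/s4.png',cv2.resize(c[:,:,::-1],None,fx=5,fy=5,interpolation=cv2.INTER_CUBIC))
E
```

```text
clock 6.85 at [527.7  95.9 200.4] 2.085 shift cm [0.21 0.05 0.04] wz -0.009
RF,RN px [[314. 333.]
 [312.  87.]]
```

View pics/w4.png

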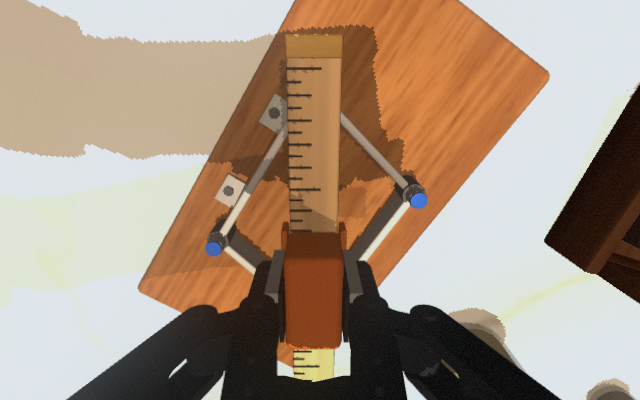

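The rule is straight in the gripper, with its tail edge at row 35 and columns 287–343. The blue posts are at (214,248) and (418,200). I'll work out the rule's offset and check the blue posts.

```bash
python3 - <<'E'
from h import *
d=cam('wrist');s=ctrl.read_state();t=s['tool_rot'][2];u=np.array([np.cos(t),np.sin(t),0]);v=np.array([-u[1],u[0],0]);p=np.array(s['eef_pos'])
P=onz(d,[(287,35),(343,35),(315,35),(313,200)],p[2]-88.4+16)
print('tail along',(P-p)@u,'lat',(P-p)@v)
bl=[b for b in blobs(d,(100,110,50),(130,255,255),30)]
print([(b[0],onz(d,[b[0]],56)[0].round(1)) for b in bl])
E
```

```text
tail along [100.52004211 100.50428847 100.51647911  33.57462542] lat [  9.06689447 -12.32355494  -1.62943053  -0.80592633]
[(array([417.8, 199.9]), array([586.1, 137.9,  56. ])), (array([212.8, 247.9]), array([480.5,  36.6,  56. ]))]
```

```bash
python3 -c "
from h import *
goto(526.3,99.4,138,2.094)"
```

```text
clock 7.0 at [527.9  96.  200.7] 2.086 shift cm [0.38 0.03 6.27] wz -0.008
```

send_rows(
  rows=[
    [[0.4,0,1.5,0,0,-0.008],[0.4,0,3,0,0,-0.008],[0.4,0,4.5,0,0,-0.008],[0.4,0,5.5,0,0,-0.008],[0.4,0,6.2,0,0,-0.008],[0.4,0,6.2,0,0,-0.008],[0.4,0,6.2,0,0,-0.008]],
  ],
)

```text
clock: 7.7
eef_pos: [526.3, 100.2, 139.2]
tool_rot: [3.141, 0.0, 2.096]
force: [0.4, 0.8, -3.0]
width: 23.2
gripper_force: 59.8
```

```bash
python3 - <<'E'
from h import *
goto(526.3,99.4,138,2.094)
d=cam('side');c=d['pixels'][170:260,270:400];cv2.imwrite('pics/s5.png',cv2.resize(c[:,:,::-1],None,fx=6,fy=6,interpolation=cv2.INTER_CUBIC))
E
```

```text
clock 7.7 at [526.3 100.2 139.2] 2.096 shift cm [-0.07 -0.04  0.12] wz 0.002
```

View pics/s5.png

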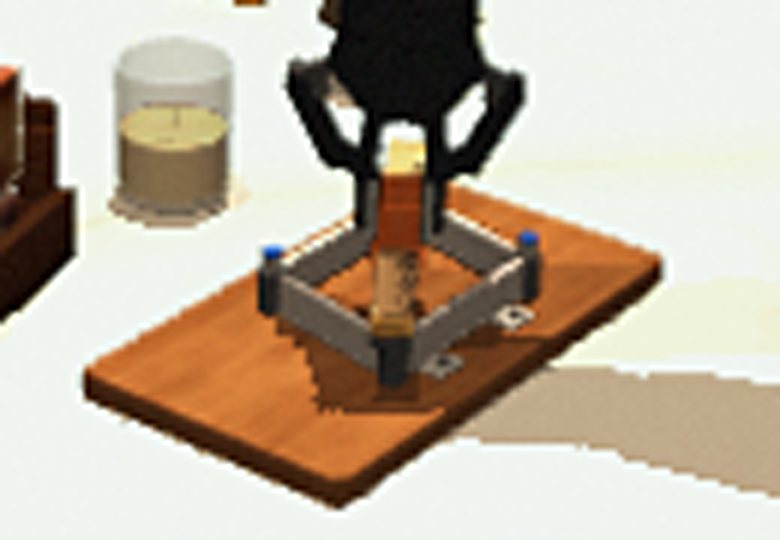

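The rule is over the red diagonal with its tail above the near-left post at about (393,345). I'll lower it to light contact.

send_rows(
  rows=[
    [[0,0,0.15,0,0,0],[0,0,0.3,0,0,0],[0,0,0.3,0,0,0],[0,0,0.3,0,0,0]],
  ],
)

```text
clock: 8.15
eef_pos: [526.1, 100.1, 136.0]
tool_rot: [3.142, 0.0, 2.096]
force: [0.4, 0.2, -3.0]
width: 23.3
gripper_force: 59.8
```

send_rows(
  rows=[
    [[0,0,0.05,0,0,0],[0,0,0.1,0,0,0],[0,0,0.1,0,0,0]],
  ],
)

```text
clock: 8.45
eef_pos: [526.1, 100.1, 135.5]
tool_rot: [3.141, 0.001, 2.096]
force: [-1.3, -1.2, 4.4]
width: 23.0
gripper_force: 60.8
```

send_rows(
  rows=[
    [[0,0,-0.04,0,0,0],[0,0,-0.04,0,0,0],[0.3,0,-0.04,0,0,0],[0.6,0,-0.04,0,0,0],[0.9,0,-0.04,0,0,0],[1.2,0,-0.04,0,0,0],[1.5,0,-0.04,0,0,0],[1.8,0,-0.04,0,0,0],[2.1,0,-0.04,0,0,0]],
  ],
)

```text
clock: 9.35
eef_pos: [515.6, 118.6, 135.5]
tool_rot: [3.141, 0.0, 2.096]
force: [3.1, -2.2, 4.2]
width: 22.6
gripper_force: 60.6
```

send_rows(
  rows=[
    [[0.3,0,0,0,0,0],[0.6,0,0,0,0,0],[0.9,0,0,0,0,0],[1.2,0,0,0,0,0],[1.5,0,0,0,0,0],[1.8,0,0,0,0,0]],
  ],
)

```text
clock: 9.95
eef_pos: [506.6, 134.3, 135.4]
tool_rot: [3.141, 0.0, 2.096]
force: [3.3, -2.6, 5.0]
width: 23.2
gripper_force: 60.7
```

```bash
cat >>h.py <<'E'
def axes():
    s=ctrl.read_state();t=s['tool_rot'][2];u=np.array([np.cos(t),np.sin(t),0]);v=np.array([-u[1],u[0],0]);p=np.array(s['eef_pos']);return s,p,u,v
E
python3 - <<'E'
from h import *
s,p,u,v=axes();f=np.array(s['force']);print(p,s['tool_rot'][2],'F',f@u,f@v,f[2],'from RF',(p-[579,8,0])@u)
d=cam('wrist');save(d,'w6.png')
E
```

```text
[506.6076615  134.27210657 135.44926628] 2.0958210100410897 F -3.8862679478813202 -1.5751960404462537 5.0209338163972355 from RF 145.55024246574686
```

View pics/w6.png

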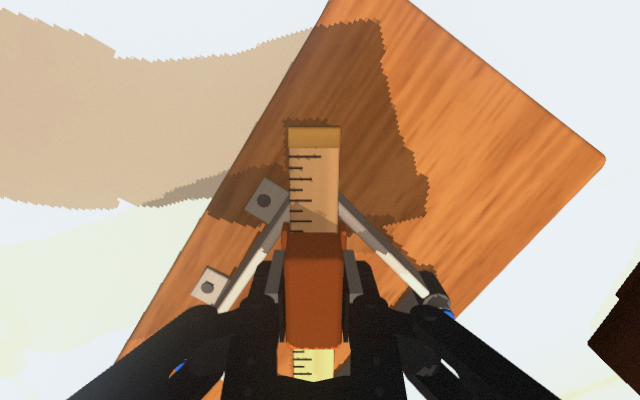

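```bash
cat >>h.py <<'E'
def tail(row,RF):
    s,p,u,v=axes();d=cam('wrist')
    P=onz(d,[(314,row)],p[2]-88.4+16)[0];a=(P-p)@u
    print('TCP rule x',212-a,'q',212-a-1.5-100,'hook rel post',(p-np.array(RF))@u-(212-a))
E
python3 - <<'E'
from h import *
tail(126.5,[579,8,0])
E
```

```text
TCP rule x 145.8126770920578 q 44.31267709205781 hook rel post 0.414440734938637
```

send_rows(
  rows=[
    [[0,0,-0.04,0,0,0],[0.1,0,-0.05,0,0,0],[0.2,0,-0.05,0,0,0],[0.3,0,-0.05,0,0,0],[0.4,0,-0.05,0,0,0]],
  ],
)

```text
clock: 10.55
eef_pos: [504.2, 137.0, 135.6]
tool_rot: [-3.141, 0.0, 2.096]
force: [2.4, -2.6, -1.5]
width: 23.1
gripper_force: 60.1
```

send_rows(
  rows=[
    [[0.1,0,0,0,0,0],[0.2,0,0,0,0,0],[0.3,0,0,0,0,0],[0.3,0,0,0,0,0]],
  ],
)

```text
clock: 10.95
eef_pos: [502.4, 139.9, 135.6]
tool_rot: [-3.14, -0.0, 2.096]
force: [2.2, -3.6, -2.7]
width: 23.0
gripper_force: 59.8
```

send_rows(
  rows=[
    [[0.05,0,0,0,0,0],[0.1,0,0,0,0,0],[0.1,0,0,0,0,0]],
  ],
)

```text
clock: 11.25
eef_pos: [502.2, 140.7, 135.7]
tool_rot: [-3.141, -0.0, 2.096]
force: [1.6, -3.1, -3.0]
width: 23.1
gripper_force: 59.8
```

send_rows(
  rows=[
    [[0,0,0.02,0,0,0],[0.05,0,0.02,0,0,0],[0.1,0,0.02,0,0,0],[0.1,0,0.02,0,0,0]],
  ],
)

```text
clock: 11.65
eef_pos: [502.0, 141.2, 135.6]
tool_rot: [-3.141, 0.001, 2.095]
force: [1.6, -5.0, -3.3]
width: 23.2
gripper_force: 59.8
```

send_rows(
  rows=[
    [[0.05,0,0,0,0,0],[0.1,0,0,0,0,0],[0.1,0,0,0,0,0]],
  ],
)

```text
clock: 11.95
eef_pos: [501.9, 141.4, 135.6]
tool_rot: [-3.141, 0.002, 2.095]
force: [3.4, -6.4, -4.1]
width: 23.4
gripper_force: 59.7
```

send_rows(
  rows=[
    [[0,0,0.03,0,0,0],[0,0,0.05,0,0,0],[0,0,0.05,0,0,0]],
  ],
)

```text
clock: 12.25
eef_pos: [501.9, 141.4, 135.5]
tool_rot: [-3.141, 0.002, 2.095]
force: [2.0, -6.4, 1.5]
width: 23.2
gripper_force: 60.4
```

```bash
python3 - <<'E'
from h import *
s,p,u,v=axes();f=np.array(s['force']);print(p,'F',f@u,f@v,f[2],'from RF',(p-[579,8,0])@u)
d=cam('wrist');g=d['pixels'].astype(int)[:, 305:325].mean((1,2));print(g[120:175].round().tolist())
E
```

```text
[501.91482807 141.42247127 135.51960355] F -6.5654618515196095 1.4823701885548364 1.5169309423684296 from RF 154.08983939294933
[90.0, 90.0, 90.0, 90.0, 90.0, 88.0, 88.0, 88.0, 88.0, 88.0, 88.0, 88.0, 86.0, 83.0, 78.0, 73.0, 72.0, 70.0, 70.0, 71.0, 71.0, 70.0, 70.0, 62.0, 59.0, 63.0, 80.0, 102.0, 116.0, 120.0, 122.0, 123.0, 123.0, 122.0, 122.0, 122.0, 121.0, 120.0, 118.0, 117.0, 117.0, 117.0, 117.0, 115.0, 114.0, 105.0, 118.0, 136.0, 143.0, 143.0, 144.0, 142.0, 140.0, 125.0, 88.0]
```

```bash
python3 - <<'E'
from h import *
tail(146.3,[579,8,0])
E
```

```text
TCP rule x 154.2562631735983 q 52.75626317359831 hook rel post -0.20286012923679664
```

send_rows(
  rows=[
    [[0,0,0,0,0,0],[0,0,0,0,0,0],[0,0,0,0,0,0],[0,0,0,0,0,0],[0,0,0,0,0,0],[0,0,0,0,0,0],[0,0,0,0,0,0],[0,0,0,0,0,0],[0,0,0,0,0,0],[0,0,0,0,0,0]],
  ],
)

```text
clock: 13.35
eef_pos: [501.9, 141.4, 135.5]
tool_rot: [-3.141, 0.002, 2.095]
force: [2.5, -6.6, 1.3]
width: 23.2
gripper_force: 60.4
```

send_rows(
  rows=[
    [[-0.5,0,-0.03,0,0,0],[-1,0,-0.03,0,0,0],[-1.6,0,-0.03,0,0,0],[-2.2,0,-0.03,0,0,0],[-2.8,0,-0.03,0,0,0],[-3.4,0,-0.03,0,0,0],[-4,0,-0.03,0,0,0],[-4.6,0,-0.03,0,0,0],[-5.3,0,-0.03,0,0,0],[-6,0,-0.03,0,0,0]],
  ],
)

```text
clock: 14.35
eef_pos: [532.2, 90.4, 135.5]
tool_rot: [3.14, -0.0, 2.096]
force: [1.1, 5.7, 0.6]
width: 23.2
gripper_force: 60.1
```

send_rows(
  rows=[
    [[0,0,0,0,0,0],[0.3,0,-0.05,0,0,0],[0.6,0,-0.05,0,0,0],[0.6,0,-0.05,0,0,0]],
  ],
)

```text
clock: 14.75
eef_pos: [527.6, 95.7, 135.6]
tool_rot: [-3.139, 0.0, 2.096]
force: [0.1, -0.8, -2.8]
width: 23.2
gripper_force: 59.8
```

send_rows(
  rows=[
    [[0,0,-1,0,0,0],[0,0,-3,0,0,0],[0,0,-5,0,0,0],[0,0,-6.5,0,0,0],[0,0,-6.5,0,0,0]],
  ],
)

```text
clock: 15.25
eef_pos: [529.5, 96.1, 203.2]
tool_rot: [3.138, 0.001, 2.096]
force: [0.6, -1.3, -2.3]
width: 23.3
gripper_force: 59.8
```

```bash
python3 - <<'E'
from h import *
s,p,u,v=axes();print(p,s['tool_rot'],(p-[579,8,0])@u)
d=cam('wrist');g=d['pixels'].astype(int)[:, 305:325].mean((1,2));print(g[0:60].round().tolist())
for nn,c in(('R',((0,120,50),(9,255,255))),('B',((100,110,50),(130,255,255)))):print(nn,[ (b[0].tolist(),b[1][4],onz(d,[b[0]],56)[0].round(1).tolist()) for b in blobs(d,*c,amin=40)])
save(d,'w7.png')
E
```

```text
[529.5159234   96.0978553  203.19594107] [3.13786538e+00 1.48500156e-03 2.09567754e+00] 101.03540410791845
[138.0, 139.0, 139.0, 138.0, 138.0, 138.0, 139.0, 139.0, 138.0, 138.0, 138.0, 138.0, 138.0, 138.0, 138.0, 138.0, 134.0, 126.0, 157.0, 168.0, 169.0, 170.0, 170.0, 171.0, 172.0, 171.0, 171.0, 168.0, 163.0, 159.0, 144.0, 136.0, 126.0, 122.0, 118.0, 118.0, 118.0, 116.0, 115.0, 114.0, 109.0, 95.0, 121.0, 135.0, 134.0, 135.0, 134.0, 134.0, 135.0, 134.0, 131.0, 96.0, 66.0, 64.0, 125.0, 129.0, 132.0, 134.0, 133.0, 133.0]
R [([635.8, 242.6], 70, [741.8, 189.4, 56.0])]
B [([413.4, 198.3], 204, [586.0, 137.9, 56.0]), ([209.9, 244.5], 174, [480.5, 36.5, 56.0])]
```

```bash
python3 - <<'E'
from h import *
for r in(17.5,30):tail(r,[579,8,0])
im=cv2.imread('pics/w7.png')[:80,220:420];cv2.imwrite('pics/w7c.png',cv2.resize(im,None,fx=2.5,fy=2.5))
goto(0,0,203,3.907)
BF=np.array([586.2,137.9]);BN=np.array([480.7,36.4]);e=BN-BF;L=np.linalg.norm(e);e/=L;print(L,np.arctan2(e[1],e[0]),[BF+e*k for k in(101.5,102.5,105)])
E
```

```text
TCP rule x 105.51121004291144 q 4.0112100429114435 hook rel post -4.481945502739521
TCP rule x 109.69123340700811 q 8.191233407008113 hook rel post -8.587981190377846
clock 15.4 at [528.   95.4 200.5] 2.096 shift cm [ 18.2  -50.48  -0.19] wz -1.811
146.39842895331907 -2.3755157570481007 [array([513.05543092,  67.52868472]), array([512.33479477,  66.83537127]), array([510.5332044 ,  65.10208764])]
```

View pics/w7c.png

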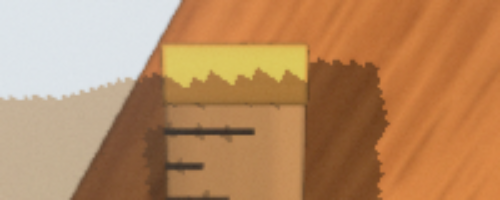

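The tail's yellow cap edge is at about row 17.5, so the cursor is at about 4–5 mm. Next is the blue diagonal, with the hook on blue_far.

send_rows(
  rows=[
    [[-0.2,-0.3,0,0,0,-0.14],[-0.4,-0.6,0,0,0,-0.28],[-0.6,-0.9,0,0,0,-0.42],[-0.8,-1.2,0,0,0,-0.56],[-1,-1.5,0,0,0,-0.7],[-1.2,-1.8,0,0,0,-0.84],[-1.4,-2.1,0,0,0,-0.98],[-1.6,-2.5,0,0,0,-1.12],[-1.6,-2.5,0,0,0,-1.26],[-1.6,-2.5,0,0,0,-1.4]],
  ],
)

```text
clock: 16.4
eef_pos: [514.3, 68.9, 199.8]
tool_rot: [3.141, -0.002, -2.782]
force: [-0.5, 0.0, -2.9]
width: 23.1
gripper_force: 59.8
```

send_rows(
  rows=[
    [[0,0,0,0,0,-0.14],[0,0,0,0,0,-0.28],[0,0,0,0,0,-0.41],[0,0,0,0,0,-0.41],[0,0,0,0,0,-0.41],[0,0,0,0,0,-0.41]],
  ],
)

```text
clock: 17.0
eef_pos: [514.7, 69.3, 200.6]
tool_rot: [3.141, -0.001, -2.379]
force: [0.7, -0.1, -2.9]
width: 23.6
gripper_force: 59.7
```

```bash
python3 - <<'E'
from h import *
goto(514.3,68.8,139,3.908)
d=cam('wrist');save(d,'w8.png')
print(blobs(d,(100,110,50),(130,255,255),20),blobs(d,(0,120,50),(9,255,255),40))
for b in blobs(d,(0,120,50),(9,255,255),40): print(onz(d,[b[0]],56))
goto(514.3,68.8,139,3.908)
E
```

```text
clock 17.0 at [514.7  69.3 200.6] -2.379 shift cm [ 0.06 -0.01  6.16] wz -0.004
[] [(array([184.1, 214.9]), [175, 207, 18, 17, 236]), (array([434.6, 269.5]), [426, 262, 18, 16, 207])]
[[578.73650499   7.8274015   56.        ]]
[[487.88565704 165.06108138  56.        ]]
clock 17.05 at [514.8  69.4 200.7] -2.379 shift cm [ 0.07 -0.01  6.17] wz -0.004
```

send_rows(
  rows=[
    [[0,0,1.5,0,0,0],[0.1,0,3,0,0,0],[0.1,0,4.5,0,0,0],[0.1,0,5.5,0,0,0],[0.1,0,6.2,0,0,0],[0.1,0,6.3,0,0,0],[0.1,0,6.3,0,0,0],[0.1,0,6.3,0,0,0]],
  ],
)

```text
clock: 17.85
eef_pos: [514.5, 68.9, 138.4]
tool_rot: [-3.141, 0.001, -2.377]
force: [-0.4, 0.7, -3.2]
width: 23.1
gripper_force: 59.8
```

```bash
python3 - <<'E'
from h import *
goto(514.3,68.8,136,3.908)
d=cam('side');c=d['pixels'][170:260,270:400];cv2.imwrite('pics/s9.png',cv2.resize(c[:,:,::-1],None,fx=6,fy=6,interpolation=cv2.INTER_CUBIC))
E
```

```text
clock 17.85 at [514.5  68.9 138.4] -2.377 shift cm [0.03 0.   0.24] wz -0.002
```

I've now viewed more pictures than the limit of 10 (my miscount), so from here I'll use numbers only. There's no contact force at 138, so the jaws are straddling the posts. I'll lower lightly and pull.

send_rows(
  rows=[
    [[0,0,0.1,0,0,0],[0,0,0.2,0,0,0],[0,0,0.26,0,0,0],[0,0,0.26,0,0,0]],
  ],
)

```text
clock: 18.3
eef_pos: [514.3, 68.7, 135.5]
tool_rot: [-3.141, 0.0, -2.377]
force: [-0.2, -0.9, -0.4]
width: 23.3
gripper_force: 60.3
```

send_rows(
  rows=[
    [[0,0,0.02,0,0,0],[0,0,0.02,0,0,0]],
  ],
)

```text
clock: 18.5
eef_pos: [514.3, 68.7, 135.5]
tool_rot: [-3.141, 0.0, -2.377]
force: [-1.6, -0.9, 4.4]
width: 23.1
gripper_force: 60.5
```

send_rows(
  rows=[
    [[0,0,-0.03,0,0,0],[0.2,0,-0.03,0,0,0],[0.4,0,-0.03,0,0,0],[0.6,0,-0.03,0,0,0],[0.8,0,-0.03,0,0,0],[1,0,-0.03,0,0,0],[1.2,0,-0.03,0,0,0],[1.4,0,-0.03,0,0,0],[1.4,0,-0.03,0,0,0]],
  ],
)

```text
clock: 19.4
eef_pos: [504.0, 59.1, 135.6]
tool_rot: [3.142, 0.0, -2.377]
force: [1.7, 1.9, -0.5]
width: 23.0
gripper_force: 60.0
```

send_rows(
  rows=[
    [[0.1,0,0,0,0,0],[0.2,0,0,0,0,0],[0.25,0,0,0,0,0],[0.25,0,0,0,0,0]],
  ],
)

```text
clock: 19.8
eef_pos: [502.3, 57.4, 135.5]
tool_rot: [3.142, 0.0, -2.377]
force: [1.7, 2.3, 1.1]
width: 23.5
gripper_force: 60.1
```

send_rows(
  rows=[
    [[0.05,0,0,0,0,0],[0.1,0,0,0,0,0],[0.15,0,0,0,0,0],[0.15,0,0,0,0,0]],
  ],
)

```text
clock: 20.2
eef_pos: [501.2, 56.4, 135.5]
tool_rot: [3.142, 0.0, -2.377]
force: [2.4, 3.7, 1.8]
width: 22.9
gripper_force: 60.2
```

send_rows(
  rows=[
    [[0.05,0,0,0,0,0],[0.1,0,0,0,0,0],[0.1,0,0,0,0,0]],
  ],
)

```text
clock: 20.5
eef_pos: [500.4, 55.6, 135.5]
tool_rot: [-3.142, 0.0, -2.377]
force: [1.4, 3.4, 0.8]
width: 23.1
gripper_force: 60.2
```

send_rows(
  rows=[
    [[0.05,0,0,0,0,0],[0.1,0,0,0,0,0],[0.1,0,0,0,0,0]],
  ],
)

```text
clock: 20.8
eef_pos: [499.8, 55.0, 135.5]
tool_rot: [3.142, 0.0, -2.377]
force: [1.6, 3.3, 2.7]
width: 23.3
gripper_force: 60.3
```

send_rows(
  rows=[
    [[0.05,0,0,0,0,0],[0.1,0,0,0,0,0],[0.1,0,0,0,0,0]],
  ],
)

```text
clock: 21.1
eef_pos: [499.7, 54.9, 135.5]
tool_rot: [3.141, 0.002, -2.377]
force: [3.8, 6.0, -0.1]
width: 23.2
gripper_force: 60.1
```

send_rows(
  rows=[
    [[0,0,0.01,0,0,0],[0,0,0.02,0,0,0],[0,0,0.02,0,0,0],[0,0,0.02,0,0,0],[0,0,0.02,0,0,0],[0,0,0.02,0,0,0],[0,0,0.02,0,0,0],[0,0,0.02,0,0,0],[0,0,0.02,0,0,0],[0,0,0.02,0,0,0]],
  ],
)

```text
clock: 22.1
eef_pos: [499.6, 54.9, 135.5]
tool_rot: [3.142, 0.002, -2.377]
force: [4.2, 5.4, 1.4]
width: 23.0
gripper_force: 60.3
```

```bash
python3 - <<'E'
from h import *
d=cam('wrist');g=d['pixels'].astype(int)[:, 305:325].mean(1);print([(i,g[i].round().astype(int).tolist()) for i in range(30,110,2)])
s,p,u,v=axes();print(p)
for r in(50,60,70,80):tail(r,[586.2,137.9,0])
for nn,c in(('R',((0,120,50),(9,255,255))),('B',((100,110,50),(130,255,255)))):print(nn,[ (b[0].tolist(),b[1][4],onz(d,[b[0]],56)[0].round(1).tolist()) for b in blobs(d,*c,amin=40)])
E
```

```text
[(30, [164, 147, 123]), (32, [164, 147, 124]), (34, [163, 146, 123]), (36, [165, 147, 124]), (38, [165, 147, 124]), (40, [164, 147, 123]), (42, [164, 146, 123]), (44, [164, 146, 122]), (46, [164, 147, 123]), (48, [164, 146, 123]), (50, [164, 146, 123]), (52, [164, 146, 123]), (54, [164, 146, 123]), (56, [128, 93, 51]), (58, [142, 102, 54]), (60, [144, 103, 54]), (62, [144, 103, 53]), (64, [143, 103, 53]), (66, [143, 102, 53]), (68, [140, 101, 52]), (70, [138, 99, 51]), (72, [139, 99, 52]), (74, [138, 98, 51]), (76, [133, 95, 49]), (78, [117, 83, 44]), (80, [154, 113, 74]), (82, [154, 113, 73]), (84, [154, 113, 72]), (86, [153, 112, 72]), (88, [88, 65, 45]), (90, [119, 88, 59]), (92, [153, 112, 73]), (94, [153, 112, 72]), (96, [153, 112, 72]), (98, [153, 112, 73]), (100, [153, 111, 72]), (102, [152, 111, 72]), (104, [152, 111, 72]), (106, [152, 111, 72]), (108, [152, 111, 71])]
[499.63341587  54.90273849 135.48982379]
TCP rule x 117.72984533657393 q 16.22984533657393 hook rel post 2.1964601982096923
TCP rule x 121.30928265727327 q 19.809282657273272 hook rel post -1.3919064211408738
TCP rule x 124.94983594892354 q 23.449835948923536 hook rel post -5.003549951306141
TCP rule x 128.6677655071861 q 27.16776550718609 hook rel post -8.732075765162179
R [([144.5, 297.5], 372, [578.0, 7.7, 56.0])]
B []
```

Readings are red ≈ 182.7 and blue ≈ 148.2, so the far rail needs about 22 mm to the left. First I'll back the rule off, lift it and carry it away.

send_rows(
  rows=[
    [[-0.2,0,-0.02,0,0,0],[-0.5,0,-0.05,0,0,0],[-0.7,0,-0.06,0,0,0],[-0.7,0,-1,0,0,0],[-0.7,0,-3,0,0,0],[-0.7,0,-6,0,0,0],[-0.7,0,-7,0,0,0],[-0.7,0,-7,0,0,0]],
  ],
)

```text
clock: 23.15
eef_pos: [504.3, 58.1, 205.9]
tool_rot: [-3.14, -0.0, -2.379]
force: [-0.1, -0.5, -3.5]
width: 23.3
gripper_force: 59.8
```

```bash
python3 -c "
from h import *
goto(530,-230,200,3.40)"
```

```text
clock 23.15 at [504.3  58.1 205.9] -2.379 shift cm [ 18.05 -22.6    0.64] wz 0.504
```

send_rows(
  rows=[
    [[2,-2.5,0,0,0,0.07],[5,-6,0,0,0,0.14],[8,-10,0,0,0,0.22],[11,-13.5,0,0,0,0.3],[14,-17.5,0,0,0,0.4],[16.5,-20.5,0,0,0,0.5],[18,-22.5,0,0,0,0.5],[18,-22.5,0,0,0,0.5],[18,-22.5,0,0,0,0.5],[18,-22.5,0,0,0,0.5]],
  ],
)

```text
clock: 24.15
eef_pos: [529.2, -226.6, 204.3]
tool_rot: [3.14, -0.001, -2.875]
force: [0.2, -0.3, -2.6]
width: 22.9
gripper_force: 59.9
```

```bash
python3 -c "
from h import *
goto(530,-230,91,3.40)
s=ctrl.read_state();print(s['qpos'],s['tool_rot'])"
```

```text
clock 24.15 at [ 529.2 -226.6  204.3] -2.875 shift cm [-0.   -0.37 11.33] wz 0.008
[ 0.89160864  0.81451835 -0.90076311  1.80606979  0.79036444  0.92950225
  1.46985901] [ 3.13996302e+00 -1.43032803e-03 -2.87548414e+00]
```

send_rows(
  rows=[
    [[0,0,3,0,0,0],[0,0,6,0,0,0],[0,0,9,0,0,0],[0,0,10.5,0,0,0],[0,0,11.2,0,0,0],[0,0,11.3,0,0,0],[0,0,11.3,0,0,0]],
  ],
)

```text
clock: 24.85
eef_pos: [530.6, -227.6, 93.2]
tool_rot: [-3.141, 0.001, -2.877]
force: [0.2, -0.4, -3.0]
width: 22.8
gripper_force: 59.8
```

send_rows(
  rows=[
    [[0,0,0.1,0,0,0],[0,0,0.15,0,0,0],[0,0,0.2,0,0,0],[0,0,0.2,0,0,0]],
  ],
)

```text
clock: 25.25
eef_pos: [529.9, -228.1, 90.5]
tool_rot: [-3.141, 0.0, -2.878]
force: [0.1, 0.1, -2.8]
width: 23.0
gripper_force: 59.8
```

send_rows(
  rows=[
    [[0,0,0.1,0,0,0],[0,0,0.15,0,0,0],[0,0,0.19,0,0,0],[0,0,0.19,0,0,0]],
  ],
)

```text
clock: 25.65
eef_pos: [529.8, -227.9, 88.5]
tool_rot: [-3.141, -0.0, -2.877]
force: [-0.8, -0.0, -0.0]
width: 23.1
gripper_force: 60.4
```

send_rows(
  rows=[
    [[0,0,0,0,0,0],[0,0,0,0,0,0],[0,0,0,0,0,0],[0,0,0,0,0,0],[0,0,0,0,0,0],[0,0,0,0,0,0]],
  ],
  grip=0,
)

```text
clock: 26.25
eef_pos: [529.9, -227.9, 88.4]
tool_rot: [-3.142, 0.0, -2.877]
force: [0.4, -0.2, -0.2]
width: 85.6
gripper_force: 0.0
```

send_rows(
  rows=[
    [[0,0,-2,0,0,0],[0,0,-5,0,0,0],[0,0,-9,0,0,0],[0,0,-12,0,0,0],[0,0,-12,0,0,0]],
  ],
)

```text
clock: 26.75
eef_pos: [532.1, -227.8, 212.5]
tool_rot: [-3.138, 0.007, -2.877]
force: [-0.2, 0.5, -0.8]
width: 85.4
gripper_force: 0.0
```

```bash
python3 -c "
from h import *
goto(610,-30,200,3.087)
goto(610,-30,200,-1.571)
s=ctrl.read_state();print(s['qpos'],s['force'])
d=cam('top');print([(b[0],onz(d,[b[0]],30)[0].round()) for b in blobs(d,(20,80,120),(32,255,255),30) if b[0][0]>300 and b[0][1]>190])
"
```

```text
clock 26.75 at [ 532.1 -227.8  212.5] -2.877 shift cm [-12.67  17.07   1.26] wz 0.319
clock 26.75 at [ 532.1 -227.8  212.5] -2.877 shift cm [-12.67  17.07   1.26] wz -1.306
[ 0.89505184  0.80393584 -0.90634185  1.79864634  0.78333027  0.93449935
  1.47589414] [-0.20390255  0.54024224 -0.7646243 ]
[(array([403.8, 201.5]), array([ 603., -204.,   30.])), (array([458. , 202.5]), array([ 597., -400.,   30.])), (array([415.6, 239.4]), array([ 467., -242.,   30.])), (array([595.3, 364.1]), array([  11., -882.,   30.])), (array([577. , 367.8]), array([   2., -812.,   30.]))]
```

The rule is down and the far end of its scale agrees. I'll close the fingers and go beside red_far on its right.

```bash
python3 -c "
from h import *
goto(582,-40,180,3.086)"
```

```text
clock 26.8 at [ 530.9 -228.1  210.3] -2.878 shift cm [-9.83 16.84  3.02] wz 0.319
```

send_rows(
  rows=[
    [[-1.5,3,0,0,0,0.06],[-3.5,6.5,1,0,0,0.12],[-6,10.5,2,0,0,0.2],[-8,14,3,0,0,0.28],[-9.8,16.8,3,0,0,0.32],[-9.8,16.8,3,0,0,0.32],[-9.8,16.8,3,0,0,0.32],[-9.8,16.8,3,0,0,0.32]],
  ],
  grip=255,
)

```text
clock: 27.6
eef_pos: [579.8, -41.7, 177.3]
tool_rot: [-3.14, -0.002, 3.085]
force: [0.3, 0.8, -0.0]
width: -0.1
gripper_force: 0.0
```

```bash
cat >> h.py <<'E'
def posts():
    d=cam('wrist')
    for nn,c in(('R',((0,120,50),(9,255,255))),('B',((100,110,50),(130,255,255)))):print(nn,[ (b[0].tolist(),b[1][4],onz(d,[b[0]],56)[0].round(1).tolist()) for b in blobs(d,*c,amin=40)])
E
python3 -c "
from h import *
goto(582,-40,113,3.086);posts()"
```

```text
clock 27.6 at [579.8 -41.7 177.3] 3.085 shift cm [-0.22  0.19  6.43] wz -0.001
R [([41.3, 180.1], 75, [542.9, -199.0, 56.0]), ([393.2, 218.0], 291, [578.8, 7.7, 56.0])]
B [([451.8, 39.0], 428, [480.6, 35.7, 56.0]), ([606.7, 218.0], 290, [586.0, 136.8, 56.0])]
```

send_rows(
  rows=[
    [[-0.3,0,2,0,0,0],[-0.3,0,4,0,0,0],[-0.3,0,6,0,0,0],[-0.3,0,6.4,0,0,0],[-0.3,0.8,6.4,0,0,0],[-0.3,1.6,6.4,0,0,0],[-0.3,2.4,6.4,0,0,0],[-0.3,2.4,6.4,0,0,0]],
  ],
)

```text
clock: 28.45
eef_pos: [585.5, -13.9, 115.4]
tool_rot: [3.14, 0.002, 3.089]
force: [-0.1, 0.3, 0.2]
width: 0.0
gripper_force: 0.0
```

send_rows(
  rows=[
    [[0,0.2,0,0,0,0],[0,0.4,0,0,0,0],[0,0.6,0,0,0,0],[0,0.8,0,0,0,0],[0,1,0,0,0,0],[0,1,0,0,0,0]],
  ],
)

```text
clock: 29.05
eef_pos: [585.4, -10.7, 114.3]
tool_rot: [-3.134, -0.001, 3.083]
force: [-0.2, -7.8, 4.0]
width: 0.2
gripper_force: 4.2
```

```bash
python3 -c "
from h import *
goto(582,-40,113,3.086);posts()"
```

```text
clock 29.05 at [585.4 -10.7 114.3] 3.083 shift cm [ 0.17 -2.94  0.15] wz -0.003
R [([355.2, 265.3], 552, [578.5, 7.9, 56.0])]
B [([432.7, 10.2], 704, [482.3, 35.6, 56.0])]
```

send_rows(
  rows=[
    [[0,0.2,0,0,0,0],[0,0.4,0,0,0,0],[0,0.6,0,0,0,0],[0,0.8,0,0,0,0],[0,1,0,0,0,0],[0,1,0,0,0,0]],
  ],
)

```text
clock: 29.7
eef_pos: [585.9, -1.4, 114.3]
tool_rot: [-3.133, -0.001, 3.083]
force: [-0.1, -10.0, 3.4]
width: -0.2
gripper_force: 4.7
```

send_rows(
  rows=[
    [[0,0.2,0,0,0,0],[0,0.4,0,0,0,0],[0,0.5,0,0,0,0],[0,0.5,0,0,0,0]],
  ],
)

```text
clock: 30.1
eef_pos: [586.2, 3.5, 114.2]
tool_rot: [-3.133, -0.001, 3.082]
force: [-0.5, -9.7, 3.9]
width: 0.2
gripper_force: 4.8
```

send_rows(
  rows=[
    [[0,0.2,0,0,0,0],[0,0.4,0,0,0,0],[0,0.6,0,0,0,0],[0,0.75,0,0,0,0],[0,0.75,0,0,0,0]],
  ],
)

```text
clock: 30.6
eef_pos: [586.6, 11.0, 114.3]
tool_rot: [-3.133, -0.001, 3.082]
force: [-0.3, -9.8, 3.6]
width: -0.2
gripper_force: 4.8
```

```bash
python3 -c "
from h import *
goto(582,-40,113,3.086);posts()"
```

```text
clock 30.6 at [586.6  11.  114.3] 3.082 shift cm [ 0.16 -5.12  0.17] wz -0.004
R [([355.1, 265.2], 549, [579.7, 29.5, 56.0])]
B [([368.4, 10.3], 699, [482.2, 35.8, 56.0])]
```

send_rows(
  rows=[
    [[0,-1,0,0,0,0],[0,-3,0,0,0,0],[0,-4,-2,0,0,0],[0,-4,-6,0,0,0],[0,-4,-10,0,0,0],[0,-4,-12,0,0,0],[0,-4,-13,0,0,0],[0,-4,-13,0,0,0],[0,-4,-13,0,0,0]],
  ],
)

```text
clock: 31.55
eef_pos: [583.9, -24.1, 243.2]
tool_rot: [-3.141, -0.002, 3.086]
force: [-0.5, 0.2, -0.4]
width: -0.0
gripper_force: 0.0
```

```bash
python3 - <<'E'
from h import *
posts();goto(582,40,200,3.086);d=cam('top')
print(blobs(d,(100,90,50),(130,255,255),4)[-6:])
E
```

```text
R [([577.8, 44.4], 285, [487.9, 165.2, 56.0]), ([61.7, 122.4], 97, [520.1, -207.7, 56.0]), ([91.2, 131.2], 111, [527.6, -187.7, 56.0]), ([75.7, 146.9], 76, [538.7, -202.6, 56.0]), ([379.8, 182.8], 180, [580.3, 29.5, 56.0]), ([570.8, 334.9], 156, [738.2, 207.5, 56.0]), ([629.3, 349.7], 227, [758.0, 264.9, 56.0]), ([613.6, 358.4], 81, [767.8, 252.7, 56.0]), ([628.9, 372.4], 100, [785.8, 271.0, 56.0])]
B [([390.3, 45.1], 219, [480.5, 35.9, 56.0]), ([543.7, 182.4], 170, [587.3, 158.6, 56.0])]
clock 31.6 at [583.7 -24.1 242.8] 3.086 shift cm [0.52 6.39 4.28] wz -0.0
[(array([620.8, 102.1]), [618, 97, 5, 13, 17]), (array([230.1, 111. ]), [225, 104, 9, 15, 90]), (array([209.5, 107.5]), [209, 107, 2, 2, 4]), (array([204.9, 118.9]), [200, 115, 12, 9, 33]), (array([302.9, 206.9]), [302, 206, 3, 3, 8]), (array([338.3, 237. ]), [337, 236, 3, 3, 7])]
```

```bash
python3 -c "
from cell import ctrl
print(ctrl.finish_job())"
```

```text
the job is handed in; nothing more can be done
None
```

I've handed the job in: the rule read about 182.7 mm (red) and 148.2 mm (blue), and after I pushed the far rail about 21.6 mm left the camera puts the diagonals about 1.5 mm apart (164.2 and 162.7 mm), with the rule back on the bare worktop; I viewed 11 pictures, one over the limit of 10.

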